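# Refill the flux jar crate under the bench magnifier

## Task

Swing the magnifier aside until its lens is well clear of the grey divided crate, and leave it there while you take the empty blue-capped jar out of the crate, stand it on the round black mat, and stand every red-capped flux jar upright on the crate's floor, one jar to a cell. Then swing the magnifier back so that its lens is over the middle of the crate, ready for inspection, and let go. Leave the other things on the bench where they lie.

Things in the scene. Friction and masses are not known exactly. Their poses are not given: they have to be found in the camera images.
- crate: Grey plastic divided crate fixed to the bench, 161 mm (its x) by 239 mm (its y), outer height 40 mm, walls and dividers 5 mm thick. 2 by 3 cells, each 73 mm square, at 78 mm centres. Floor 5 mm above the bench. Origin: centre of its underside, on the bench; its yaw varies by 0.2 rad either way.
- magnifier (a joint): Swing angle of the magnifier arm about its upright post, rad. Near 0 the lens is over the middle of the crate; larger values swing it clockwise seen from above, away from the crate towards the robot's left (+y); stops at -0.4 and 1.7. The joint is stiff (about 0.35 N m friction, 3 N at the handle, a little more when moved fast) and stays where it is left.
- lens (a point): Centre of the round magnifying lens (black rim, 122 mm across, 18 mm thick, centre 225 mm above the bench, 217 mm from the pivot).
- handle (a point): Top of the orange upright handle of the magnifier: a round pin 22 mm in diameter, standing free from 233 to 295 mm above the bench on the white arm (22 mm wide), 145 mm from the pivot and 72 mm from the lens centre. Origin: centre of its top face. It can be pinched from above and turns in the grip.
- pivot (a point): Point on the upright axis that the magnifier arm swings about (295 mm above the bench). The post is 22 mm in diameter, 258 mm tall, on a round foot 100 mm across and 18 mm high, fixed to the bench; a black hub 40 mm across tops it to 255 mm.
- cell0 (a point): Centre of the floor of one cell of the crate (5 mm above the bench); near row (crate -x side), at the -y end.
- cell1 (a point): Centre of the floor of one cell of the crate (5 mm above the bench); near row (crate -x side), in the middle.
- cell2 (a point): Centre of the floor of one cell of the crate (5 mm above the bench); near row (crate -x side), at the +y end.
- cell3 (a point): Centre of the floor of one cell of the crate (5 mm above the bench); far row (crate +x side), at the -y end.
- cell4 (a point): Centre of the floor of one cell of the crate (5 mm above the bench); far row (crate +x side), in the middle.
- cell5 (a point): Centre of the floor of one cell of the crate (5 mm above the bench); far row (crate +x side), at the +y end.
- jar0: Flux jar to load: white cylinder with yellow band and red cap, 52 mm in diameter over its whole height, 80 mm tall, about 0.2 kg, low centre of mass, standing upright on the bench. Origin: centre of its underside, z up. May be absent.
- jar1: Flux jar to load: white cylinder with yellow band and red cap, 52 mm in diameter over its whole height, 80 mm tall, about 0.2 kg, low centre of mass, standing upright on the bench. Origin: centre of its underside, z up. May be absent.
- jar2: Flux jar to load: white cylinder with yellow band and red cap, 52 mm in diameter over its whole height, 80 mm tall, about 0.2 kg, low centre of mass, standing upright on the bench. Origin: centre of its underside, z up. May be absent.
- jar3: Flux jar to load: white cylinder with yellow band and red cap, 52 mm in diameter over its whole height, 80 mm tall, about 0.2 kg, low centre of mass, standing upright on the bench. Origin: centre of its underside, z up. May be absent.
- jar4: Flux jar to load: white cylinder with yellow band and red cap, 52 mm in diameter over its whole height, 80 mm tall, about 0.2 kg, low centre of mass, standing upright on the bench. Origin: centre of its underside, z up. May be absent.
- jar5: Flux jar to load: white cylinder with yellow band and red cap, 52 mm in diameter over its whole height, 80 mm tall, about 0.2 kg, low centre of mass, standing upright on the bench. Origin: centre of its underside, z up. May be absent.
- stored0: Empty jar that starts in a cell of the crate: same size as the others (52 mm diameter, 80 mm tall), 0.2 kg, but with a blue cap. Origin: centre of its underside. One of the two is absent.
- stored1: Empty jar that starts in a cell of the crate: same size as the others (52 mm diameter, 80 mm tall), 0.2 kg, but with a blue cap. Origin: centre of its underside. One of the two is absent.
- mat: Round black rubber mat, 90 mm across, 4 mm thick, fixed to the bench beyond the crate. Origin: centre of its underside, on the bench.
- multimeter: Bystander, not to be disturbed: yellow and grey multimeter lying flat, 180 x 90 x 45 mm. Origin at its underside.
- spool: Bystander, not to be disturbed: white reel of solder, 64 mm in diameter, 46 mm tall. Origin at its underside.
- board0: Bystander, not to be disturbed: green circuit board, 110 x 85 mm, up to 28 mm high. Origin at its underside.
- screwdriver: Bystander, not to be disturbed: screwdriver lying flat. Origin at its underside.
Not all that is in view belongs to the job. What is shaped like the jar1 but purple or turquoise is not meant. Leave any purple or turquoise look-alike of the jar4 alone.

How it is judged:
By the outcome, as a careful person would: the job done as asked, in the order asked, and still so for the second after the job is handed in, with the robot touching nothing.
Of jar0, jar1, jar2, jar3, jar4, jar5 only 4 to 6 are there at a start; the rules pass over those that are not, and their reading is None.
Of stored0, stored1 only 1 to 1 are there at a start; the rules pass over those that are not, and their reading is None.
At some moment in a run one of jar0, jar1, jar2, jar3, jar4, jar5 may be knocked a few centimetres aside while the robot is not near it.
It also fails if it takes over 208 s, if anything falls off the work surface, if the arm or the gripper's body presses on something with over 40 N, if the wrist force passes 120 N, or if a joint passes its speed limit or range.

## Robot

A 7-joint arm with a two-finger parallel gripper is mounted at the origin on the work surface. World frame = base frame: x ahead of the robot, y to its left, z up, the work surface at z = 0. Lengths are in mm, angles in rad, forces in N, time in s.
With the tool pointing down it reaches from about 375 to 925 mm from the base axis. Payload 3.1 kg.
Tool frame: the origin (TCP) lies on the mounting face of the last link; the fingertips stand 173 mm ahead of it and the grasp point (between the pads) lies 155 mm ahead of it; z points along the fingers, y is the line along which they close (so a half turn about z gives the same grasp; the last joint's range is limited). The gripper opens to 85 mm and grips with 20 to 120 N. Pads are 22 mm wide; open, the fingers measure 114 mm over their backs; the gripper's body (76 mm by 85 mm) begins 54 mm behind the grasp point. The pads swing forward as they close: fully open they stand 13 mm farther back than shut.
Start: joints at [-1.348, 0.383, 0.044, 1.598, -0.018, 1.161, -0.05], TCP at [204.944, 616.851, 404.669] pointing down, gripper open.
Joint ranges: [-2.61, 2.61], [-0.41, 2.15], [-1.48, 1.57], [0, 2.5], [-1.57, 4.71], [0.05, 1.97], [-2.85, 2.85]. Speed limits (rad/s): [2.79, 2.79, 3.14, 3.14, 3.14, 3.14, 3.14].

## Interface

Orientations are given as a 3x3 rotation matrix whose columns are the frame's x, y, z axes.
In Python, from rig import env, snapshot, calibration, ticket, finder gives the robot as it stands.
- The arm moves only by the shell command python3 -m pendant 'ROWS'. ROWS is text: rows parted by semicolons, each of 5 numbers parted by spaces: the finger opening in m, from 0 to 0.0854, then the shift along the tool's x, y, z in m, then the turn about the tool's z in rad. In form: claw dx dy dz spin; .... A call has 1 to 12 rows; each row is the pose to reach, as a shift and turn from the pose commanded when the call began, along the tool's axes at that moment; what a row does not reach only later rows make up. A row lasts 1/8 s, in which the tool goes at most 62.5 mm and 10.7 degrees, less where a joint would pass 70% of its speed; a pose out of reach is approached as far as the arm can. A call with a gripper value outside its range is refused whole. The fingers move at their own pace and stop on an object; the grip force is fixed at half the most. Time passes only in rows, so rows that repeat a pose let the fingers close. It gives the time, the measured TCP pose, the force, the opening and the grip force at its end, in the units of the state.
- env.read_state(): the state, without advancing time (a new reading comes with each control period).
- snapshot(name): name is "scene" or "top" or "wrist"; returns the picture (400x640x3 uint8, red, green, blue); there is no depth.
- calibration(name): a dict with "intrinsics" (3x3 intrinsics, pixels), "k1" (the pictures are not rectified: a ray, as slopes to the right and down, at radius r is drawn at 1 + k1 r^2 times it, then the intrinsics apply), "view" (4x4, takes a point from world to camera coordinates). Camera axes: x right, y up, looking along -z (the intrinsics and any distortion apply to the point x, -y, -z); pixel columns grow to the right and rows downward; lengths in mm; the calibration is good to about 2 mm. A picture is of the moment at which its call begins: read the wrist's pose just before it. calibration takes no time and is no camera call; for the wrist camera it gives the pose at the moment of the call.
- ticket.sign_off(): hands the job in; it is judged then, once.
Trained networks look in the newest picture that a camera, given by its name, has taken for a name from the list of things; names that differ only in an ending like _2 or _b are one class to them, and where a whole thing is asked for, a point or a joint stands for the part that bears it (a point fixed in the world has none). Each returns a list of dicts, best first, with "conf" (0 to 1); they miss things now and then, are a little off and sometimes report something else, mostly with a low value. They report only what shows in the picture. A call takes as long as a camera call. They do not tell look-alikes from the thing itself.
- finder.regions_of(camera, label): "pixels" (400x640 bool, what is visible of it) and "rect" ([left, top, right, bottom] in pixels, round what is visible of it).
The state is a dict: "t": time; "q": joint angles; "qvel": joint speeds; "joint_torque": joint torques, N m; "position": TCP position; "ee_rot": TCP orientation; "contact_force": force on the tool from outside, world axes, zero at the start; "wrist_torque": the same for the moment, N m; "width": finger opening in mm; "finger_force": force on a finger pad.
Only numpy, scipy, OpenCV 4.12 (cv2) and the standard library are available. Lean on these libraries where they do the work, as an engineer would, in place of code of your own. Each camera call takes 0.05 s, during which the arm holds its last target. There are 200 camera calls.

## Working session

There is one attempt and no reset: what is moved stays moved. The work goes in short steps, Python scripts to look and compute and a shell command to move; the robot and the scene stay as the last step left them, time stands still between calls to the robot, and variables do not carry over. Pictures are saved under pics/ and viewed, at most 14 in all, crops included, and the job is handed in when it is done.

```bash
ls; mkdir -p pics
python3 - <<'E'
from rig import env, snapshot, calibration
import cv2,numpy as np
s=env.read_state()
for k in('t','q','position','ee_rot','width'):print(k,np.round(s[k],3))
a=snapshot('scene');b=snapshot('top')
cv2.imwrite('pics/scene.png',a[:,:,::-1]);cv2.imwrite('pics/top.png',b[:,:,::-1])
for n in('scene','top'):
    c=calibration(n);print(n,c['intrinsics'],c['k1'],np.round(c['view'],3))
E
```

```text
pics
t 0.0
q [-1.348  0.384  0.044  1.6   -0.018  1.161 -0.05 ]
position [204.783 616.381 403.26 ]
ee_rot [[-0.949  0.315 -0.001]
 [ 0.315  0.949 -0.003]
 [-0.    -0.003 -1.   ]]
width 85.621
scene [[395.22184067   0.         315.86649052]
 [  0.         395.22184067 197.81699663]
 [  0.           0.           1.        ]] -0.009075064593954081 [[ 3.450000e-01  9.390000e-01 -3.000000e-03 -1.193110e+02]
 [-5.830000e-01  2.170000e-01  7.830000e-01  1.749610e+02]
 [ 7.350000e-01 -2.680000e-01  6.220000e-01 -1.706367e+03]
 [ 0.000000e+00  0.000000e+00  0.000000e+00  1.000000e+00]]
top [[387.63102528   0.         321.08753285]
 [  0.         387.63102528 199.4601555 ]
 [  0.           0.           1.        ]] -0.07792030374044945 [[-4.000000e-03 -1.000000e+00 -1.500000e-02 -4.269900e+01]
 [ 9.870000e-01 -7.000000e-03  1.610000e-01 -5.286320e+02]
 [-1.610000e-01 -1.400000e-02  9.870000e-01 -1.188597e+03]
 [ 0.000000e+00  0.000000e+00  0.000000e+00  1.000000e+00]]
```

View pics/scene.png

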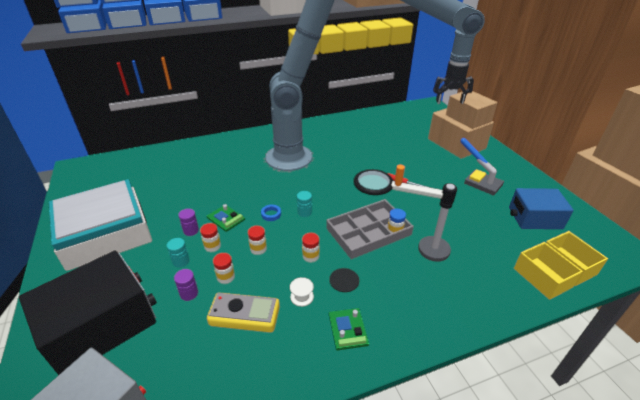

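View pics/top.png

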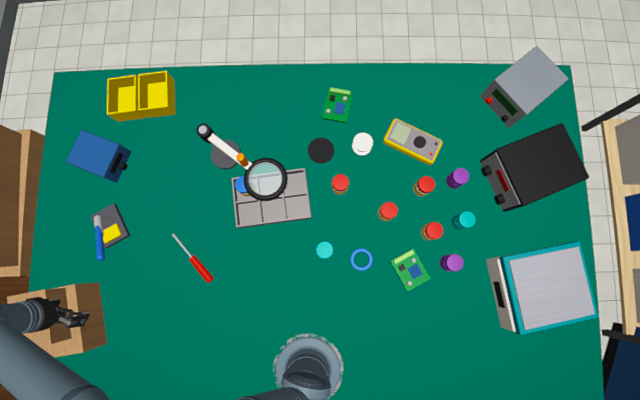

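The scene shows four red jars, at top-view pixels (340,183), (388,210), (426,184) and (432,230). The blue-capped jar is in the crate's far +y cell, at about (242,184). The lens is at (265,180), the handle at (242,158), the hub at (204,131) and the mat at (320,150).

```bash
cat > h.py <<'E'
from rig import env, snapshot, calibration, ticket, finder
import cv2, numpy as np
def proj(cam,P,c=None):
    c=c or calibration(cam);p=np.c_[np.atleast_2d(P),np.ones(len(np.atleast_2d(P)))]@c['view'].T
    u=np.c_[p[:,0],-p[:,1]]/(-p[:,2:3]);u=u*(1+c['k1']*(u**2).sum(1,keepdims=True))
    K=c['intrinsics'];return u*[K[0,0],K[1,1]]+K[:2,2]
def unproj(cam,px,z,c=None):
    c=c or calibration(cam);K=c['intrinsics'];px=np.atleast_2d(np.float64(px))
    u=cv2.undistortPoints(px[:,None],K,np.array([c['k1'],0,0,0.]))[:,0]
    V=c['view'];R=V[:3,:3];o=-R.T@V[:3,3]
    d=np.c_[u[:,0],-u[:,1],-np.ones(len(u))]@R
    return o+d*((z-o[2])/d[:,2])[:,None]
def caps(cam,img,color,z=76):
    h=cv2.cvtColor(img,cv2.COLOR_RGB2HSV);H,S,V=[h[...,i].astype(int) for i in range(3)]
    m=((H<6)|(H>174))if color=='red' else (H>103)&(H<118)
    m=(m&(S>150)&(V>70)).astype(np.uint8)
    n,l,st,ce=cv2.connectedComponentsWithStats(m)
    return [(int(st[i,4]),np.round(ce[i]),np.round(unproj(cam,ce[i],z)[0],1)) for i in range(1,n) if st[i,4]>40]
def move(x,y,z,yaw=None):
    """rows shift for TCP target; yaw = world angle of tool y axis (closing line)"""
    s=env.read_state();R=s['ee_rot'];d=R.T@(np.array([x,y,z])-s['position'])/1000
    a=np.arctan2(R[1,1],R[0,1]);sp=0
    if yaw is not None:
        sp=-(yaw-a);sp=(sp+np.pi/2)%np.pi-np.pi/2
    return np.round(d,4),round(sp,3)
E
python3 - <<'E'
from h import *
img=snapshot('top')
for c in('red','blue'):
    print(c,*caps('top',img,c),sep='\n')
for n,z in(('crate',40),('mat',4),('lens',225),('handle',295),('jar0',60),('stored0',76),('spool',46),('multimeter',45),('board0',20)):
    for r in finder.regions_of('top',n)[:6]:
        ys,xs=np.nonzero(r['pixels']);print(n,round(r['conf'],2),r['rect'],len(xs),np.round(unproj('top',[xs.mean(),ys.mean()],z)[0],1))
        if n=='crate':np.save('crate.npy',r['pixels'])
im=cv2.resize(img[100:260,180:360],None,fx=4,fy=4,interpolation=cv2.INTER_CUBIC)[:600]
cv2.imwrite('pics/crop1.png',im[:,:,::-1])
E
```

```text
red
(79, array([502., 180.]), array([ 581.6, -617.4,   76. ]))
(217, array([340., 182.]), array([ 577.3, -105.3,   76. ]))
(221, array([426., 184.]), array([ 569.2, -372.8,   76. ]))
(222, array([389., 210.]), array([ 488.1, -253.8,   76. ]))
(234, array([434., 230.]), array([ 425.8, -390.5,   76. ]))
(234, array([201., 269.]), array([311.7, 321. ,  76. ]))
blue
(87, array([339., 108.]), array([ 821.6, -106.5,   76. ]))
(1721, array([ 96., 155.]), array([676.1, 689.8,  76. ]))
(137, array([240., 185.]), array([570.9, 206.5,  76. ]))
(616, array([634., 220.]), array([  449.1, -1048. ,    76. ]))
(221, array([ 99., 244.]), array([386.7, 653.6,  76. ]))
(190, array([361., 259.]), array([ 339.7, -165.4,   76. ]))
(107, array([415., 271.]), array([ 303.3, -327.2,   76. ]))
crate 0.96 [231.1, 171.2, 314.9, 229.5] 2614 [516.6 102.4  40. ]
mat 0.82 [309.6, 139.2, 336.9, 164.9] 523 [702.1 -46.6   4. ]
mat 0.38 [411.4, 179.1, 434.4, 196.2] 285 [ 577.4 -383.8    4. ]
mat 0.22 [230.9, 165.7, 313.0, 226.8] 2714 [521.8 108.4   4. ]
lens 0.82 [196.8, 122.3, 286.0, 201.0] 2034 [580.2 133.3 225. ]
jar0 0.8 [413.2, 177.1, 434.0, 197.3] 315 [ 567.1 -369.5   60. ]
jar0 0.8 [416.8, 223.5, 445.1, 237.0] 306 [ 423.9 -389.3   60. ]
jar0 0.76 [440.5, 254.7, 464.8, 270.9] 358 [ 328.1 -443.8   60. ]
jar0 0.75 [448.3, 212.0, 475.9, 231.7] 345 [ 456.4 -489.6   60. ]
jar0 0.7 [334.0, 171.7, 346.6, 196.5] 278 [ 574.2 -106.    60. ]
jar0 0.62 [446.4, 169.5, 470.6, 189.3] 344 [ 593.6 -478.3   60. ]
stored0 0.55 [235.9, 174.1, 250.4, 198.2] 147 [567.3 205.   76. ]
spool 0.78 [350.3, 130.7, 373.1, 158.0] 338 [ 711.5 -179.2   46. ]
spool 0.32 [380.2, 202.3, 396.9, 220.2] 239 [ 487.9 -252.4   46. ]
multimeter 0.7 [382.9, 117.8, 442.0, 166.7] 1582 [ 718.2 -342.5   45. ]
board0 0.65 [390.4, 250.7, 431.3, 290.9] 960 [ 305.6 -324.2   20. ]
```

View pics/crop1.png

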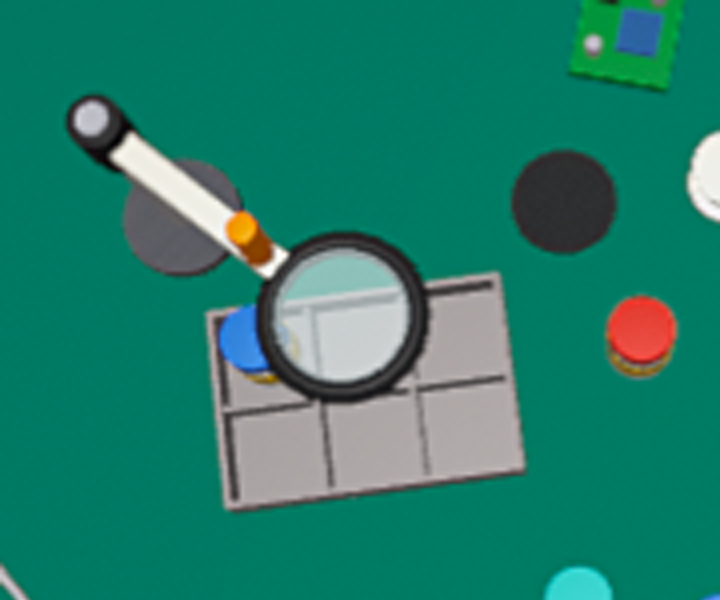

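The crop shows the crate's top corners at (208,312), (499,272), (524,470) and (228,510), with the handle top at (242,225), the hub at (92,117) and the lens at (342,316).

```bash
cat > world.py <<'E'
from h import *
f=lambda p:np.array(p)/4+np.array([180,100])-0.4
C=unproj('top',[f(p) for p in((208,312),(499,272),(524,470),(228,510))],40)[:,:2]
cc=C.mean(0);v=(C[0]-C[3])+(C[1]-C[2]);yaw=np.arctan2(v[1],v[0]);w=(C[0]-C[1])+(C[3]-C[2]);yaw2=np.arctan2(-w[0],w[1])
yaw=(yaw+2*yaw2)/3;Rc=np.array([[np.cos(yaw),-np.sin(yaw)],[np.sin(yaw),np.cos(yaw)]])
cells=[cc+Rc@np.array([sx*39,sy*78]) for sx in(-1,1) for sy in(-1,0,1)]
E
python3 - <<'E'
from world import *
print(C,cc,yaw,yaw2,[np.linalg.norm(C[i]-C[i-1]) for i in range(4)]);print(np.round(cells,1))
h=unproj('top',f((242,225)),295)[0];p=unproj('top',f((92,117)),255)[0];l=unproj('top',f((342,316)),228)[0]
print('handle',h,'pivot',p,'lens',l,np.linalg.norm((h-p)[:2]),np.linalg.norm((l-p)[:2]),np.arctan2(*(l-p)[1::-1]),np.arctan2(*(h-p)[1::-1]), np.arctan2(*(cc-p[:2])[::-1]),np.linalg.norm(cc-p[:2]))
print('foot',unproj('top',f((182,217)),18)[0],'mat',unproj('top',f((564,202)),4)[0])
print(move(h[0],h[1],404))
E
```

```text
[[602.55500154 243.87360596]
 [633.47397124   7.95034154]
 [472.5271001  -12.25542839]
 [441.88843225 222.56403977]] [537.61112629 115.53313972] 0.12947771795754293 0.13002923036574848 [np.float64(162.0735761884799), np.float64(237.94068459315167), np.float64(162.21026005981312), np.float64(236.80986169197126)]
[[509.   33.2]
 [498.9 110.5]
 [488.9 187.8]
 [586.4  43.2]
 [576.3 120.6]
 [566.2 197.9]]
handle [602.71986191 159.36965017 295.        ] pivot [692.16319757 275.38966019 255.        ] lens [556.75005391 104.00808962 228.        ] 146.49489075942162 218.42243979983905 -2.239487862331987 -2.2275587817475526 -2.3393248939770963 222.3520853886697
foot [688.85595488 274.33429885  18.        ] mat [702.30739081 -44.25072537   4.        ]
(array([-0.5217, -0.3088,  0.0007]), 0)
```

```bash
python3 -m pendant '0.06 0 0 -0.087 0;0.06 0 0 -0.087 0;0.06 -0.5217 -0.3088 -0.087 0;0.06 -0.5217 -0.3088 -0.087 0;0.06 -0.5217 -0.3088 -0.087 0;0.06 -0.5217 -0.3088 -0.087 0;0.06 -0.5217 -0.3088 -0.087 0;0.06 -0.5217 -0.3088 -0.087 0;0.06 -0.5217 -0.3088 -0.087 0;0.06 -0.5217 -0.3088 -0.087 0;0.06 -0.5217 -0.3088 -0.087 0;0.06 -0.5217 -0.3088 -0.087 0'
python3 - <<'E'
from h import *
s=env.read_state();print(np.round(s['q'],2),np.round(s['ee_rot'],3));print(move(602,160,430),move(602,160,490))
im=snapshot('wrist');cv2.imwrite('pics/w1.png',im[:,:,::-1])
print(proj('wrist',[602,160,295]))
E
```

```text
t: 2.1
position: [604.2, 155.8, 492.1]
ee_rot: [[-0.948, 0.319, 0.001], [0.319, 0.948, -0.001], [-0.002, -0.0, -1.0]]
contact_force: [0.1, 0.1, -0.0]
width: 60.2
finger_force: 0.0
[-0.66  0.28  0.42  1.58 -0.12  1.31  1.02] [[-0.948  0.319  0.001]
 [ 0.319  0.948 -0.001]
 [-0.002 -0.    -1.   ]]
(array([0.0036, 0.0033, 0.0621]), 0) (array([0.0035, 0.0033, 0.0021]), 0)
[[333.7358598  220.26003558]]
```

View pics/w1.png

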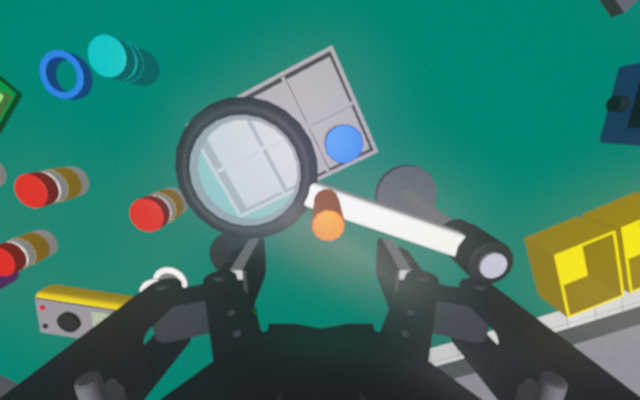

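The wrist view shows the handle top at (328,222), within a few mm of my prediction of (334,220).

```bash
python3 -m pendant '0.06 0.002 0.003 0.03 0;0.06 0.002 0.003 0.062 0;0.06 0.002 0.003 0.062 0;0 0.002 0.003 0.062 0;0 0.002 0.003 0.062 0;0 0.002 0.003 0.062 0;0 0.002 0.003 0.062 0;0 0.002 0.003 0.062 0'
python3 - <<'E'
from h import *
s=env.read_state();R=s['ee_rot'];pv=np.array([690,275,0]);g=lambda a:145*np.array([np.cos(a),np.sin(a),0])
d=s['position']-pv;a0=np.arctan2(d[1],d[0]);print(a0,np.linalg.norm(d[:2]))
for a in np.linspace(a0,-3.78,12):print(*np.round(R.T@(g(a)-g(a0))/1000,3)[:2])
E
```

```text
t: 3.15
position: [602.1, 161.4, 432.0]
ee_rot: [[-0.949, 0.316, 0.002], [0.316, 0.949, -0.001], [-0.002, -0.0, -1.0]]
contact_force: [-2.3, -2.9, 6.0]
width: 20.8
finger_force: 59.4
-2.229356894030161 143.65334671311308
0.0 0.0
0.019 0.008
0.036 0.019
0.052 0.032
0.066 0.047
0.077 0.064
0.086 0.082
0.093 0.101
0.096 0.121
0.097 0.142
0.095 0.162
0.09 0.182
```

Then release, rise, and look.

```bash
python3 -m pendant '0 0.019 0.008 0 0;0 0.036 0.019 0 0;0 0.052 0.032 0 0;0 0.066 0.047 0 0;0 0.077 0.064 0 0;0 0.086 0.082 0 0;0 0.093 0.101 0 0;0 0.096 0.121 0 0;0 0.097 0.142 0 0;0 0.095 0.162 0 0;0 0.09 0.182 0 0;0 0.09 0.182 0 0'
python3 -m pendant '0.06 0 0 0 0;0.06 0 0 0 0;0.06 0 0 0 0;0.06 0 0 -0.06 0;0.06 0 0 -0.08 0;0.06 0 0 -0.08 0'
python3 - <<'E'
from world import *
img=snapshot('top');cv2.imwrite('pics/top2.png',cv2.resize(img[100:280,140:460],None,fx=2.5,fy=2.5)[:,:,::-1])
print(*caps('top',img,'red'),*caps('top',img,'blue'),sep='\n');print(np.round(env.read_state()['q'],2))
im=snapshot('wrist');cv2.imwrite('pics/w2.png',im[:,:,::-1])
c=cells[5];print(move(c[0],c[1],490,yaw+np.pi/2),move(c[0],c[1],490,yaw))
E
```

```text
t: 4.65
position: [572.5, 367.5, 431.6]
ee_rot: [[-0.95, 0.311, -0.001], [0.311, 0.95, 0.005], [0.002, 0.004, -1.0]]
contact_force: [-1.8, 3.6, 3.9]
width: 20.8
finger_force: 61.1
t: 5.4
position: [574.4, 363.4, 512.5]
ee_rot: [[-0.949, 0.316, 0.005], [0.316, 0.949, 0.003], [-0.003, 0.004, -1.0]]
contact_force: [0.0, 0.3, -0.8]
width: 60.0
finger_force: 0.0
(81, array([502., 180.]), array([ 581.4, -617.2,   76. ]))
(217, array([340., 182.]), array([ 577.3, -105.3,   76. ]))
(221, array([426., 184.]), array([ 569.2, -372.8,   76. ]))
(222, array([389., 210.]), array([ 488.1, -253.8,   76. ]))
(234, array([434., 230.]), array([ 425.8, -390.5,   76. ]))
(234, array([201., 269.]), array([311.2, 320.8,  76. ]))
(86, array([339., 108.]), array([ 821.8, -106.4,   76. ]))
(213, array([243., 184.]), array([572.7, 198.8,  76. ]))
(617, array([634., 220.]), array([  449. , -1047.9,    76. ]))
(189, array([361., 259.]), array([ 339.8, -165.4,   76. ]))
(105, array([415., 271.]), array([ 303.2, -326.9,   76. ]))
[-0.87  0.39  0.33  1.4  -0.13  1.37  0.72]
(array([-0.0453, -0.1595,  0.0185]), np.float64(-0.451)) (array([-0.0453, -0.1595,  0.0185]), np.float64(1.12))
```

View pics/top2.png

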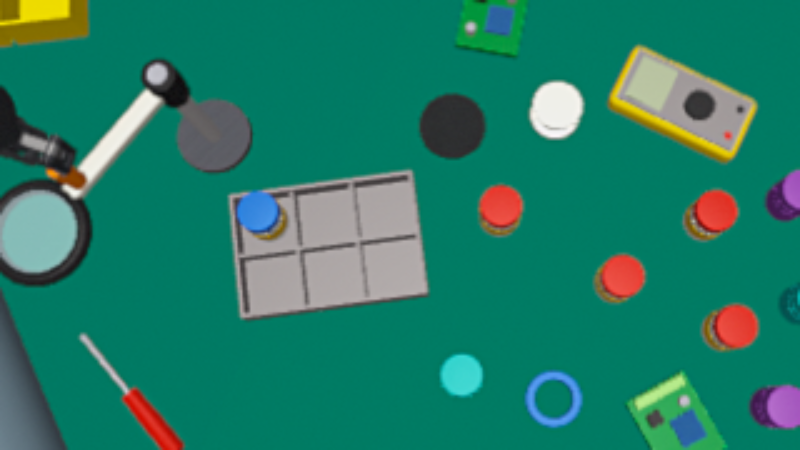

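The lens is well clear, at (40,232) in the crop. The blue jar stands in the crate's far +y cell, at crop (260,213), about (571,198) in world mm. Now I'll grasp it.

```bash
python3 -m pendant '0.08 -0.05 -0.158 0 -0.451;0.08 -0.05 -0.158 0 -0.451;0.08 -0.05 -0.158 0.05 -0.451;0.08 -0.05 -0.158 0.11 -0.451;0.08 -0.05 -0.158 0.17 -0.451;0.08 -0.05 -0.158 0.22 -0.451;0.08 -0.05 -0.158 0.22 -0.451;0.08 -0.05 -0.158 0.22 -0.451'
python3 - <<'E'
from world import *
print(move(571,198,217,yaw+np.pi/2))
im=snapshot('wrist');print(caps('wrist',im,'blue',81)[:4])
E
```

```text
t: 6.5
position: [571.7, 198.2, 290.4]
ee_rot: [[-0.992, -0.13, 0.001], [-0.13, 0.992, 0.0], [-0.001, -0.0, -1.0]]
contact_force: [0.5, 0.4, 0.5]
width: 80.0
finger_force: 0.0
(array([ 0.0008, -0.0001,  0.0734]), np.float64(0.001))
[(3853, array([324., 228.]), array([574.2, 201.6,  81. ]))]
```

```bash
python3 -m pendant '0.08 -0.001 0.001 0.04 0;0.08 -0.001 0.001 0.074 0;0.08 -0.001 0.001 0.074 0;0 -0.001 0.001 0.074 0;0 -0.001 0.001 0.074 0;0 -0.001 0.001 0.074 0;0 -0.001 0.001 0.074 0;0 -0.001 0.001 0.074 0;0 -0.001 0.001 0.02 0;0 -0.001 0.001 -0.03 0;0 -0.001 0.001 -0.03 0'
python3 - <<'E'
from world import *
print(move(702.3,-44.3,320),move(702.3,-44.3,218))
E
```

```text
t: 7.92
position: [574.6, 199.8, 325.7]
ee_rot: [[-0.992, -0.13, 0.011], [-0.129, 0.992, 0.005], [-0.012, 0.004, -1.0]]
contact_force: [0.3, -0.1, -2.1]
width: 51.0
finger_force: 63.6
(array([-0.0949, -0.2586,  0.0058]), 0) (array([-0.0938, -0.259 ,  0.1078]), 0)
```

```bash
python3 -m pendant '0 -0.096 -0.2588 0 0;0 -0.096 -0.2588 0 0;0 -0.096 -0.2588 0 0;0 -0.096 -0.2588 0 0;0 -0.096 -0.2588 0 0;0 -0.096 -0.2588 0 0;0 -0.096 -0.2588 0 0;0 -0.096 -0.2588 0.05 0;0 -0.096 -0.2588 0.085 0;0 -0.096 -0.2588 0.085 0;0 -0.096 -0.2588 0.085 0'
python3 - <<'E'
from world import *
s=env.read_state();print(move(702.3,-44.3,217))
im=snapshot('top');print(caps('top',im,'blue',80+s['position'][2]-213))
E
```

```text
t: 9.3
position: [701.6, -43.0, 236.0]
ee_rot: [[-0.991, -0.132, 0.002], [-0.132, 0.991, 0.001], [-0.002, 0.001, -1.0]]
contact_force: [0.7, -0.5, -1.2]
width: 50.7
finger_force: 63.5
(array([-0.0005, -0.0014,  0.019 ]), 0)
[(57, array([341., 108.]), array([ 809.5, -110.2,  103. ])), (1723, array([ 96., 155.]), array([668.3, 672.5, 103. ])), (616, array([634., 220.]), array([  446.2, -1025.4,   103. ])), (220, array([ 99., 244.]), array([385.5, 637.2, 103. ])), (188, array([361., 259.]), array([ 339.5, -163.2,  103. ])), (106, array([415., 271.]), array([ 303.7, -321.1,  103. ]))]
```

```bash
python3 -m pendant '0 -0.0005 -0.0014 0.018 0;0 -0.0005 -0.0014 0.018 0;0 -0.0005 -0.0014 0.018 0;0.08 -0.0005 -0.0014 0.018 0;0.08 -0.0005 -0.0014 0.018 0;0.08 -0.0005 -0.0014 0.018 0;0.08 -0.0005 -0.0014 -0.04 0;0.08 -0.0005 -0.0014 -0.08 0;0.08 -0.0005 -0.0014 -0.08 0'
python3 -m pendant '0.08 0.132 -0.044 0 0;0.08 0.132 -0.044 0 0;0.08 0.132 -0.044 0 0;0.08 0.132 -0.044 0.02 0;0.08 0.132 -0.044 0.02 0'
python3 - <<'E'
from world import *
im=snapshot('top');print(*[c for c in caps('top',im,'blue')+caps('top',im,'red') if 170<c[0]<300],sep='\n')
im=snapshot('wrist');print(*caps('wrist',im,'red'))
print(move(577,-105,212,yaw+np.pi/2))
E
```

```text
t: 10.48
position: [703.5, -46.7, 320.1]
ee_rot: [[-0.992, -0.13, 0.009], [-0.13, 0.992, -0.0], [-0.009, -0.001, -1.0]]
contact_force: [0.6, -0.6, -0.0]
width: 80.1
finger_force: 0.0
t: 11.1
position: [576.7, -105.0, 292.0]
ee_rot: [[-0.991, -0.132, -0.004], [-0.132, 0.991, 0.001], [0.004, 0.001, -1.0]]
contact_force: [0.3, 0.0, -0.7]
width: 80.1
finger_force: 0.0
(221, array([ 99., 244.]), array([387. , 653.6,  76. ]))
(188, array([361., 259.]), array([ 339.7, -165.5,   76. ]))
(221, array([426., 184.]), array([ 569.2, -372.8,   76. ]))
(222, array([389., 210.]), array([ 488.1, -253.8,   76. ]))
(234, array([434., 230.]), array([ 425.8, -390.5,   76. ]))
(233, array([201., 269.]), array([311.2, 320.5,  76. ]))
(6496, array([109.,  61.]), array([ 489.5, -249.5,   76. ])) (132, array([  2., 170.]), array([ 568.9, -331.1,   76. ])) (3992, array([322., 222.]), array([ 576.8, -104.2,   76. ]))
(array([0.0007, 0.0003, 0.0817]), np.float64(0.004))
```

```bash
python3 -m pendant '0.08 0 0 0.05 0;0.08 0 0 0.079 0;0.08 0 0 0.079 0;0 0 0 0.079 0;0 0 0 0.079 0;0 0 0 0.079 0;0 0 0 0.079 0;0 0 0 0.079 0;0 0 0 0.03 0;0 0 0 -0.03 0;0 0 0 -0.03 0'
python3 -m pendant '0 -0.029 0.1455 0 0;0 -0.029 0.1455 0 0;0 -0.029 0.1455 0 0;0 -0.029 0.1455 0 0;0 -0.029 0.1455 0.05 0;0 -0.029 0.1455 0.05 0;0 -0.029 0.1455 0.05 0;0 -0.029 0.1455 0.05 0'
python3 - <<'E'
from world import *
c=cells[3];print(move(c[0],c[1],218,yaw+np.pi/2));s=env.read_state()
im=snapshot('top');print(*[q for q in caps('top',im,'red',76+s['position'][2]-212)]);cv2.imwrite('pics/t3.png',cv2.resize(im[120:250,220:350],None,fx=4,fy=4)[:,:,::-1])
E
```

```text
t: 12.58
position: [578.6, -108.3, 330.3]
ee_rot: [[-0.992, -0.129, 0.012], [-0.129, 0.992, -0.001], [-0.012, -0.003, -1.0]]
contact_force: [0.7, -0.3, -1.6]
width: 50.6
finger_force: 63.7
t: 13.58
position: [587.3, 40.2, 276.5]
ee_rot: [[-0.992, -0.128, 0.003], [-0.128, 0.992, 0.0], [-0.003, -0.0, -1.0]]
contact_force: [0.2, -0.5, -1.3]
width: 50.6
finger_force: 63.5
(array([0.0008, 0.0031, 0.0585]), np.float64(-0.001))
(58, array([502., 178.]), array([ 573. , -587.5,  140.5])) (221, array([426., 184.]), array([ 556.1, -355.9,  140.5])) (222, array([389., 210.]), array([ 479.5, -243.4,  140.5])) (234, array([434., 230.]), array([ 420.5, -372.7,  140.5])) (234, array([201., 269.]), array([312.2, 299.7, 140.5]))
```

View pics/t3.png

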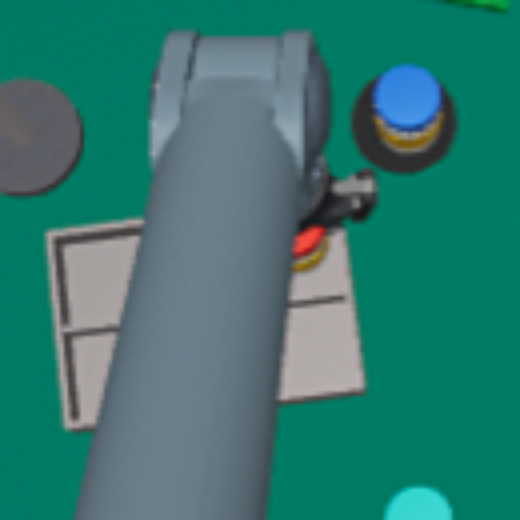

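The blue jar stands on the mat, at (407,105) in the crop. The first red jar is over its cell, so I'll lower it, release it and go on to the next one.

```bash
python3 -m pendant '0 0.001 0.003 0.04 0;0 0.001 0.003 0.056 0;0 0.001 0.003 0.056 0;0 0.001 0.003 0.056 0;0.08 0.001 0.003 0.056 0;0.08 0.001 0.003 0.056 0;0.08 0.001 0.003 0.056 0;0.08 0.001 0.003 0 0;0.08 0.001 0.003 -0.04 0;0.08 0.001 0.003 -0.04 0;0.08 0.001 0.003 -0.04 0'
python3 -m pendant '0.08 0.1348 -0.28 0 0;0.08 0.1348 -0.28 0 0;0.08 0.1348 -0.28 0 0;0.08 0.1348 -0.28 0 0;0.08 0.1348 -0.28 0 0;0.08 0.1348 -0.28 0 0;0.08 0.1348 -0.28 0.02 0;0.08 0.1348 -0.28 0.02 0'
python3 - <<'E'
from world import *
im=snapshot('top');print(*[c for c in caps('top',im,'blue')+caps('top',im,'red') if 120<c[0]<300],sep='\n')
im=snapshot('wrist');print(*caps('wrist',im,'red'))
print(move(489,-252,212,yaw+np.pi/2))
E
```

```text
t: 15.0
position: [584.6, 43.9, 314.2]
ee_rot: [[-0.992, -0.13, -0.001], [-0.13, 0.992, -0.0], [0.001, 0.0, -1.0]]
contact_force: [0.1, -0.4, -0.9]
width: 80.0
finger_force: 0.0
t: 16.0
position: [486.5, -249.6, 291.7]
ee_rot: [[-0.991, -0.131, -0.007], [-0.131, 0.991, 0.002], [0.006, 0.003, -1.0]]
contact_force: [-1.1, -0.9, 0.0]
width: 80.2
finger_force: 0.0
(209, array([321., 144.]), array([700.5, -47.9,  76. ]))
(219, array([ 99., 244.]), array([386.9, 653.7,  76. ]))
(208, array([292., 180.]), array([584.9,  44.1,  76. ]))
(234, array([434., 230.]), array([ 425.8, -390.5,   76. ]))
(233, array([201., 269.]), array([311.2, 320.7,  76. ]))
(5816, array([121., 107.]), array([ 426.1, -387.5,   76. ])) (3982, array([316., 224.]), array([ 488.3, -252.9,   76. ])) (1020, array([153., 281.]), array([ 549.8, -369.5,   76. ])) (1284, array([625., 359.]), array([577.4,  30.6,  76. ]))
(array([-0.0013, -0.0021,  0.0817]), np.float64(0.002))
```

```bash
python3 -m pendant '0.08 -0.001 -0.002 0.05 0;0.08 -0.001 -0.002 0.079 0;0.08 -0.001 -0.002 0.079 0;0 -0.001 -0.002 0.079 0;0 -0.001 -0.002 0.079 0;0 -0.001 -0.002 0.079 0;0 -0.001 -0.002 0.079 0;0 -0.001 -0.002 0.079 0;0 -0.001 -0.002 0.03 0;0 -0.001 -0.002 -0.03 0;0 -0.001 -0.002 -0.03 0'
python3 -m pendant '0 -0.0573 0.2807 0 0;0 -0.0573 0.2807 0 0;0 -0.0573 0.2807 0 0;0 -0.0573 0.2807 0 0;0 -0.0573 0.2807 0 0;0 -0.0573 0.2807 0 0;0 -0.0573 0.2807 0.05 0;0 -0.0573 0.2807 0.05 0;0 -0.0573 0.2807 0.05 0;0 -0.0573 0.2807 0.05 0'
python3 - <<'E'
from world import *
c=cells[0];print(move(c[0],c[1],218,yaw+np.pi/2))
E
```

```text
t: 17.48
position: [490.9, -254.8, 330.3]
ee_rot: [[-0.992, -0.129, 0.012], [-0.129, 0.992, -0.004], [-0.011, -0.006, -1.0]]
contact_force: [0.3, -0.4, -1.7]
width: 50.4
finger_force: 63.8
t: 18.73
position: [510.2, 32.1, 276.2]
ee_rot: [[-0.992, -0.129, 0.003], [-0.129, 0.992, 0.001], [-0.003, 0.0, -1.0]]
contact_force: [-0.1, 0.1, -1.3]
width: 50.5
finger_force: 63.6
(array([0.0013, 0.0012, 0.0582]), np.float64(-0.001))
```

```bash
python3 -m pendant '0 0.001 0.001 0.04 0;0 0.001 0.001 0.056 0;0 0.001 0.001 0.056 0;0 0.001 0.001 0.056 0;0.075 0.001 0.001 0.056 0;0.075 0.001 0.001 0.056 0;0.075 0.001 0.001 0.056 0;0.075 0.001 0.001 0 0;0.075 0.001 0.001 -0.04 0;0.075 0.001 0.001 -0.04 0;0.075 0.001 0.001 -0.04 0'
python3 -m pendant '0.075 -0.0073 -0.4095 0 0;0.075 -0.0073 -0.4095 0 0;0.075 -0.0073 -0.4095 0 0;0.075 -0.0073 -0.4095 0 0;0.075 -0.0073 -0.4095 0 0;0.075 -0.0073 -0.4095 0 0;0.075 -0.0073 -0.4095 0 0;0.075 -0.0073 -0.4095 0 0;0.075 -0.0073 -0.4095 0 0;0.075 -0.0073 -0.4095 0 0'
python3 - <<'E'
from world import *
im=snapshot('top');print(*[c for c in caps('top',im,'blue')+caps('top',im,'red') if 120<c[0]<300],sep='\n')
im=snapshot('wrist');print(*caps('wrist',im,'red'))
print(move(569,-371,212,yaw+np.pi/2))
E
```

```text
t: 20.1
position: [507.7, 33.6, 314.1]
ee_rot: [[-0.992, -0.13, -0.001], [-0.13, 0.992, 0.0], [0.001, 0.0, -1.0]]
contact_force: [-0.6, -0.2, -0.2]
width: 74.7
finger_force: 0.0
t: 21.35
position: [569.2, -369.0, 313.5]
ee_rot: [[-0.991, -0.133, -0.001], [-0.133, 0.991, 0.003], [0.001, 0.003, -1.0]]
contact_force: [-0.6, -0.3, 0.6]
width: 75.1
finger_force: 0.0
(209, array([321., 144.]), array([700.5, -47.9,  76. ]))
(223, array([ 99., 244.]), array([386.8, 653.6,  76. ]))
(208, array([292., 180.]), array([584.9,  44.1,  76. ]))
(210, array([296., 205.]), array([506.3,  32.8,  76. ]))
(236, array([201., 269.]), array([311.4, 320.8,  76. ]))
(3048, array([317.,  21.]), array([ 436.8, -388.6,   76. ])) (1260, array([ 10., 210.]), array([ 598.5, -616.7,   76. ])) (3285, array([316., 213.]), array([ 568.4, -372.4,   76. ])) (48, array([274., 302.]), array([ 652.2, -397.9,   76. ]))
(array([ 0.0004, -0.0016,  0.1023]), np.float64(0.004))
```

```bash
python3 -m pendant '0.075 0.001 -0.003 0.06 0;0.075 0.001 -0.003 0.1 0;0.075 0.001 -0.003 0.1 0;0 0.001 -0.003 0.1 0;0 0.001 -0.003 0.1 0;0 0.001 -0.003 0.1 0;0 0.001 -0.003 0.1 0;0 0.001 -0.003 0.1 0;0 0.001 -0.003 0.05 0;0 0.001 -0.003 -0.01 0;0 0.001 -0.003 -0.01 0;0 0.001 -0.003 -0.01 0'
python3 -m pendant '0 -0.0716 0.5657 0 0;0 -0.0716 0.5657 0 0;0 -0.0716 0.5657 0 0;0 -0.0716 0.5657 0 0;0 -0.0716 0.5657 0 0;0 -0.0716 0.5657 0 0;0 -0.0716 0.5657 0 0;0 -0.0716 0.5657 0 0;0 -0.0716 0.5657 0 0;0 -0.0716 0.5657 0 0;0 -0.0716 0.5657 0 0;0 -0.0716 0.5657 0.04 0'
python3 - <<'E'
from world import *
c=cells[5];print(move(c[0],c[1],218,yaw+np.pi/2))
E
```

```text
t: 22.95
position: [567.4, -374.4, 324.1]
ee_rot: [[-0.992, -0.13, -0.001], [-0.13, 0.992, 0.001], [0.001, 0.001, -1.0]]
contact_force: [-0.9, 0.0, -3.6]
width: 50.7
finger_force: 63.8
t: 24.45
position: [567.7, 193.5, 286.6]
ee_rot: [[-0.992, -0.127, 0.007], [-0.127, 0.992, 0.001], [-0.007, 0.0, -1.0]]
contact_force: [1.5, -0.1, -3.1]
width: 51.0
finger_force: 64.1
(array([0.0014, 0.0046, 0.0686]), np.float64(-0.002))
```

```bash
python3 -m pendant '0 0 0.002 0.02 0;0 0 0.002 0.02 0;0 0 0.002 0.02 0'
python3 - <<'E'
from world import *
c=cells[5];print(move(c[0],c[1],218,yaw+np.pi/2))
E
```

```text
t: 24.82
position: [565.9, 196.9, 265.4]
ee_rot: [[-0.992, -0.129, 0.001], [-0.129, 0.992, 0.0], [-0.001, -0.0, -1.0]]
contact_force: [0.6, -0.2, -2.6]
width: 50.8
finger_force: 64.0
(array([-0.0004,  0.001 ,  0.0474]), np.float64(-0.0))
```

```bash
python3 -m pendant '0 0 0.001 0.03 0;0 0 0.001 0.046 0;0 0 0.001 0.046 0;0 0 0.001 0.046 0;0.072 0 0.001 0.046 0;0.072 0 0.001 0.046 0;0.072 0 0.001 0.046 0;0.072 0 0.001 0 0;0.072 0 0.001 -0.05 0;0.072 0 0.001 -0.05 0;0.072 0 0.001 -0.05 0'
python3 -m pendant '0.072 0.215 -0.565 0 0;0.072 0.215 -0.565 0 0;0.072 0.215 -0.565 0 0;0.072 0.215 -0.565 0 0;0.072 0.215 -0.565 0 0;0.072 0.215 -0.565 0 0;0.072 0.215 -0.565 0 0;0.072 0.215 -0.565 0 0;0.072 0.215 -0.565 0 0;0.072 0.215 -0.565 0 0;0.072 0.215 -0.565 0 0;0.072 0.215 -0.565 0 0'
python3 - <<'E'
from world import *
im=snapshot('top');print(*[c for c in caps('top',im,'blue')+caps('top',im,'red') if 120<c[0]<300],sep='\n')
im=snapshot('wrist');print(*caps('wrist',im,'red'))
print(move(426,-389,212,yaw+np.pi/2))
E
```

```text
t: 26.2
position: [564.9, 198.5, 314.4]
ee_rot: [[-0.992, -0.13, -0.001], [-0.13, 0.992, -0.0], [0.001, 0.0, -1.0]]
contact_force: [-0.4, 0.2, -0.5]
width: 71.9
finger_force: 0.0
t: 27.7
position: [425.1, -388.5, 312.9]
ee_rot: [[-0.992, -0.13, -0.003], [-0.13, 0.992, 0.003], [0.002, 0.003, -1.0]]
contact_force: [0.3, 0.6, 0.1]
width: 72.4
finger_force: 0.0
(209, array([321., 144.]), array([700.5, -47.9,  76. ]))
(224, array([ 99., 244.]), array([386.9, 653.7,  76. ]))
(187, array([361., 259.]), array([ 339.8, -165.5,   76. ]))
(207, array([292., 180.]), array([585.1,  44.1,  76. ]))
(216, array([242., 186.]), array([567.5, 199.6,  76. ]))
(209, array([296., 205.]), array([506.4,  32.8,  76. ]))
(235, array([201., 269.]), array([311.3, 320.8,  76. ]))
(3297, array([317., 213.]), array([ 424.9, -389.5,   76. ])) (1727, array([ 30., 344.]), array([ 586.5, -638.2,   76. ]))
(array([ 0.0002, -0.0017,  0.1014]), np.float64(0.004))
```

```bash
python3 -m pendant '0.072 0 -0.001 0.06 0;0.072 0 -0.001 0.1 0;0.072 0 -0.001 0.1 0;0 0 -0.001 0.1 0;0 0 -0.001 0.1 0;0 0 -0.001 0.1 0;0 0 -0.001 0.1 0;0 0 -0.001 0.1 0;0 0 -0.001 0.05 0;0 0 -0.001 -0.01 0;0 0 -0.001 -0.01 0;0 0 -0.001 -0.01 0'
python3 -m pendant '0 -0.1376 0.564 0 0;0 -0.1376 0.564 0 0;0 -0.1376 0.564 0 0;0 -0.1376 0.564 0 0;0 -0.1376 0.564 0 0;0 -0.1376 0.564 0 0;0 -0.1376 0.564 0 0;0 -0.1376 0.564 0 0;0 -0.1376 0.564 0 0;0 -0.1376 0.564 0 0;0 -0.1376 0.564 0 0;0 -0.1376 0.564 0 0'
python3 -m pendant '0 0 0 0.05 0;0 0 0 0.05 0;0 0 0 0.05 0'
python3 - <<'E'
from world import *
c=cells[2];print(move(c[0],c[1],218,yaw+np.pi/2))
E
```

```text
t: 29.3
position: [424.9, -390.0, 324.0]
ee_rot: [[-0.992, -0.13, -0.001], [-0.13, 0.992, 0.001], [0.001, 0.001, -1.0]]
contact_force: [-0.4, -0.3, -2.6]
width: 50.4
finger_force: 63.8
t: 30.8
position: [488.2, 183.9, 323.3]
ee_rot: [[-0.992, -0.127, -0.003], [-0.127, 0.992, -0.003], [0.003, -0.002, -1.0]]
contact_force: [-0.5, -0.6, -1.8]
width: 50.8
finger_force: 63.9
t: 31.18
position: [489.2, 184.9, 275.3]
ee_rot: [[-0.992, -0.127, 0.0], [-0.127, 0.992, -0.0], [-0.0, -0.0, -1.0]]
contact_force: [-0.2, 0.8, -1.9]
width: 50.8
finger_force: 63.7
(array([-0.0001,  0.003 ,  0.0573]), np.float64(-0.002))
```

```bash
python3 -m pendant '0 0 0.002 0.04 0;0 0 0.002 0.056 0;0 0 0.002 0.056 0;0 0 0.002 0.056 0;0.072 0 0.002 0.056 0;0.072 0 0.002 0.056 0;0.072 0 0.002 0.056 0;0.06 0 0.002 0 0;0.06 0 0.002 -0.06 0;0.06 0 0.002 -0.12 0;0.06 0 0.002 -0.18 0;0.06 0 0.002 -0.23 0'
python3 -m pendant '0.06 0 0.04 0 0;0.06 0 0.08 0 0;0.06 0 0.08 0 0;0.06 0 0.08 0 0'
python3 - <<'E'
from world import *
im=snapshot('wrist');cv2.imwrite('pics/w4.png',im[:,:,::-1])
np.set_printoptions(suppress=True)
pv=np.array([690,275.,0]);L=pv[:2]
for a in(-3.70,-3.75,-3.8):
  print(a,proj('wrist',[690+145*np.cos(a),275+145*np.sin(a),295])[0],pv+145*np.array([np.cos(a),np.sin(a),0]))
im=snapshot('top');cv2.imwrite('pics/top4.png',cv2.resize(im[100:280,140:460],None,fx=2.5,fy=2.5)[:,:,::-1]);print(*[c for c in caps('top',im,'blue')+caps('top',im,'red') if 120<c[0]<300],sep='\n')
E
```

```text
t: 32.67
position: [488.2, 188.2, 507.3]
ee_rot: [[-0.992, -0.13, 0.002], [-0.13, 0.992, 0.001], [-0.002, 0.001, -1.0]]
contact_force: [0.5, 0.6, -0.3]
width: 60.2
finger_force: 0.0
t: 33.17
position: [478.0, 267.4, 504.2]
ee_rot: [[-0.992, -0.13, -0.001], [-0.13, 0.992, -0.001], [0.001, -0.001, -1.0]]
contact_force: [0.5, -0.9, -0.1]
width: 59.8
finger_force: 0.0
-3.7 [414.23432461 346.77186986] [567.0254954  351.82624043   0.        ]
-3.75 [420.58511218 351.60850621] [571.01889319 357.87639122   0.        ]
-3.8 [426.49889461 356.64717061] [575.30968177 363.71939419   0.        ]
(209, array([321., 144.]), array([700.5, -47.9,  76. ]))
(223, array([ 99., 244.]), array([387. , 653.7,  76. ]))
(188, array([361., 259.]), array([ 339.9, -165.4,   76. ]))
(209, array([292., 180.]), array([584.9,  44. ,  76. ]))
(216, array([242., 186.]), array([567.5, 199.6,  76. ]))
(210, array([296., 205.]), array([506.3,  32.8,  76. ]))
(219, array([245., 211.]), array([488.8, 189.1,  76. ]))
(223, array([201., 269.]), array([309.9, 319. ,  76. ]))
```

View pics/w4.png

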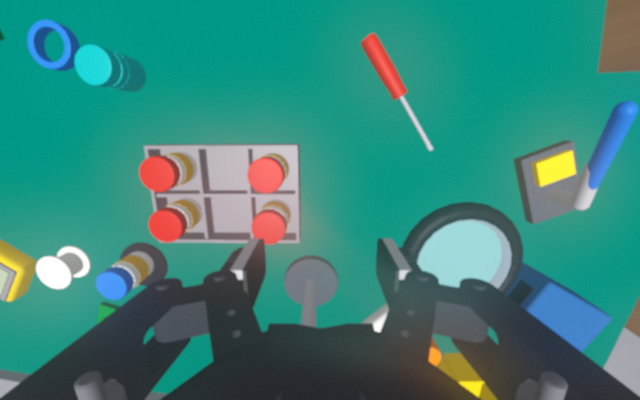

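View pics/top4.png

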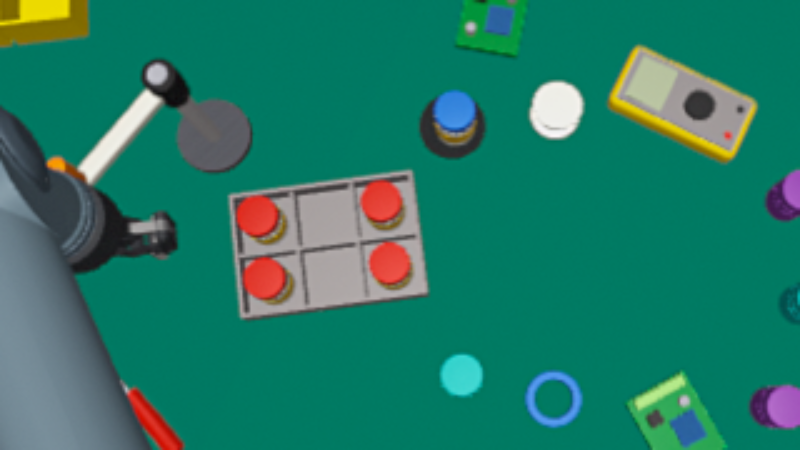

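All four red jars are upright in the corner cells, and the blue jar is on the mat. The handle shows at wrist pixel (432,355), about (574,363) mm, which matches where I released it. Next I'll re-grip it.

```bash
python3 -m pendant '0.07 -0.1077 0.0827 0 0;0.07 -0.1077 0.0827 0 0;0.07 -0.1077 0.0827 0 0;0.07 -0.1077 0.0827 0 0;0.07 -0.1077 0.0827 0 0'
python3 - <<'E'
from world import *
h=cv2.cvtColor(snapshot('wrist'),cv2.COLOR_RGB2HSV);m=((h[...,0]>7)&(h[...,0]<17)&(h[...,1]>170)&(h[...,2]>150)).astype(np.uint8)
n,l,st,ce=cv2.connectedComponentsWithStats(m)
for i in range(1,n):
  if st[i,4]>100:print(st[i,4],ce[i],unproj('wrist',ce[i],290))
print(move(574,363,432))
E
```

```text
t: 33.9
position: [574.1, 361.7, 505.6]
ee_rot: [[-0.992, -0.127, 0.0], [-0.127, 0.992, -0.0], [-0.0, -0.0, -1.0]]
contact_force: [-0.9, 0.0, 0.3]
width: 69.9
finger_force: 0.0
(array([-0.0002,  0.0012,  0.0738]), 0)
```

```bash
python3 -m pendant '0.07 0 0.001 0.04 0;0.07 0 0.001 0.073 0;0.07 0 0.001 0.073 0;0 0 0.001 0.073 0;0 0 0.001 0.073 0;0 0 0.001 0.073 0;0 0 0.001 0.073 0;0 0 0.001 0.073 0;0 0 0.001 0.073 0'
python3 - <<'E'
from world import *
s=env.read_state();R=s['ee_rot'];pv=np.array([690,275,0]);g=lambda a:145*np.array([np.cos(a),np.sin(a),0])
d=s['position']-pv;a0=np.arctan2(d[1],d[0])-2*np.pi;print(a0,np.linalg.norm(d[:2]))
for a in np.linspace(a0,-2.335,12):print(*np.round(R.T@(g(a)-g(a0))/1000,3)[:2])
E
```

```text
t: 35.08
position: [574.1, 365.7, 434.3]
ee_rot: [[-0.991, -0.131, 0.003], [-0.131, 0.991, 0.003], [-0.003, 0.003, -1.0]]
contact_force: [-1.0, 0.6, 6.1]
width: 20.6
finger_force: 58.8
-3.8056071771792266 147.1874412624116
0.0 0.0
0.013 -0.014
0.024 -0.031
0.032 -0.048
0.039 -0.066
0.042 -0.085
0.043 -0.105
0.042 -0.124
0.038 -0.143
0.032 -0.161
0.023 -0.178
0.012 -0.194
```

```bash
python3 -m pendant '0 0.013 -0.014 0 0;0 0.024 -0.031 0 0;0 0.032 -0.048 0 0;0 0.039 -0.066 0 0;0 0.042 -0.085 0 0;0 0.043 -0.105 0 0;0 0.042 -0.124 0 0;0 0.038 -0.143 0 0;0 0.032 -0.161 0 0;0 0.023 -0.178 0 0;0 0.012 -0.194 0 0;0 0.012 -0.194 0 0'
python3 -m pendant '0 0 0 0 0;0.06 0 0 0 0;0.06 0 0 0 0;0.06 0 0 0 0;0.06 0 0 -0.05 0;0.06 0 0 -0.1 0;0.06 0 0 -0.1 0'
python3 -m pendant '0.06 0.06 0.06 0 0;0.06 0.12 0.12 0 0;0.06 0.17 0.17 0 0;0.06 0.22 0.22 0 0;0.06 0.22 0.25 0 0;0.06 0.22 0.25 0 0'
python3 - <<'E'
from world import *
im=snapshot('top');cv2.imwrite('pics/top5.png',cv2.resize(im[100:260,180:360],None,fx=3.7,fy=3.7,interpolation=cv2.INTER_CUBIC)[:,:,::-1])
print(proj('top',[[*cc,225],[*cc,40]]))
print(3.7*(proj('top',[*cc,225])[0]-[180,100]))
E
```

```text
t: 36.58
position: [587.2, 169.6, 433.9]
ee_rot: [[-0.992, -0.129, -0.001], [-0.129, 0.992, -0.0], [0.001, -0.0, -1.0]]
contact_force: [-4.1, -2.1, 7.6]
width: 20.5
finger_force: 65.7
t: 37.45
position: [588.4, 170.8, 537.4]
ee_rot: [[-0.991, -0.13, 0.01], [-0.13, 0.992, 0.004], [-0.011, 0.002, -1.0]]
contact_force: [-0.1, -1.0, -0.8]
width: 60.3
finger_force: 0.0
t: 38.2
position: [332.2, 393.7, 530.5]
ee_rot: [[-0.99, -0.138, -0.002], [-0.138, 0.99, -0.0], [0.002, 0.0, -1.0]]
contact_force: [0.4, -0.6, -0.7]
width: 60.4
finger_force: 0.0
[[260.93128265 185.73587019]
 [270.65718501 197.08673932]]
[299.4457458 317.2227197]
```

View pics/top5.png

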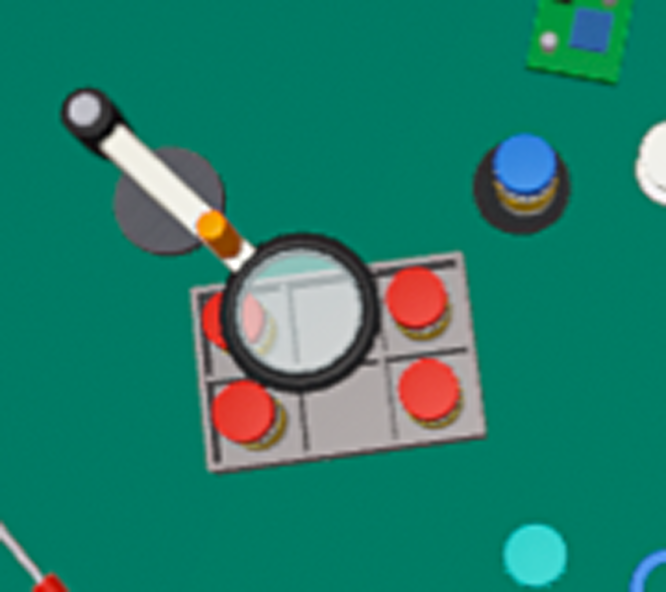

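The lens is centred at (300,312), within about 4 mm of the crate's middle. All jars are upright in place, and the robot is clear.

```bash
python3 -c "
from rig import ticket;print(ticket.sign_off())"
```

```text
the job is handed in; nothing more can be done
None
```

The job is done and handed in: the blue-capped jar stands on the mat, all four red-capped jars stand one to a cell in the crate, and the magnifier is back over the crate's middle and released.

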